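# Sort printed rollers over the two-way rocker tray

## Robot

A 6-joint arm with a two-finger parallel gripper is mounted at the origin on the work surface. World frame = base frame: x ahead of the robot, y to its left, z up, the work surface at z = 0. Lengths are in mm, angles in rad, forces in N, time in s.
With the tool pointing down it reaches from about 350 to 875 mm from the base axis. Payload 4.2 kg.
Tool frame: the origin (TCP) lies at the very end of the fingers, on their centre line; the grasp point (between the pads) lies 19 mm behind it; z points along the fingers, y is the line along which they close (so a half turn about z gives the same grasp; the last joint's range is limited). The gripper opens to 85 mm and grips with 20 to 120 N. Pads are 22 mm wide; open, the fingers measure 114 mm over their backs; the gripper's body (76 mm by 85 mm) begins 54 mm behind the grasp point. The pads swing forward as they close: fully open they stand 13 mm farther back than shut.
Start: joints at [1.584, 0.385, 0.008, 0, -1.194, -0.259], TCP at [152.051, 606.201, 208.412] pointing down, gripper open.
Joint ranges: [-3.14, 3.14], [-1.21, 2.06], [-1.07, 1.41], [-3.16, 2.05], [-2.99, -0.16], [-3.1, 3.1]. Speed limits (rad/s): [2.79, 2.79, 3.14, 3.14, 3.14, 3.14].

## Interface

Orientations are given as a unit quaternion [x, y, z, w].
In Python, from bench import arm, optics gives the robot as it stands. The module is installed in compiled form; this text tells all that it offers.
- The arm moves only by the tool step_arm, never from a script. Its argument "motion" is a list of rows, each an object with "dr": the turn, a rotation vector about the tool's x, y, z in units of 8 degrees (1.0 is 8 degrees), a list of three; "slide": the shift along the tool's x, y, z in mm, a list of three; "jaw": the finger opening in mm, from 0 to 85.4. A call has exactly 8 rows; each row is the pose to reach, as a shift and turn from the pose commanded when the call began, along the tool's axes at that moment; what a row does not reach only later rows make up. A row lasts 1/8 s, in which the tool goes at most 62.5 mm and 10.7 degrees, less where a joint would pass 70% of its speed; a pose out of reach is approached as far as the arm can. A call with a gripper value outside its range is refused whole. The fingers move at their own pace and stop on an object; the grip force is fixed at half the most. Time passes only in rows, so rows that repeat a pose let the fingers close, or fill a call up. It gives the time, the measured TCP pose, the force, the opening and the grip force at its end, in the units of the state.
- arm.read_state(): the state, without advancing time (a new reading comes with each control period).
- optics.get_image(name): name is "scene" or "top" or "wrist"; returns the picture (420x560x3 uint8, blue, green, red); there is no depth.
- optics.camera_info(name): a dict with "camera_matrix" (3x3 intrinsics, pixels), "view" (4x4, takes a point from world to camera coordinates); the wrist camera has in their place "T_tool_cam" (4x4, takes a point from camera to tool coordinates, whose origin is the TCP and whose axes are the flange's). Camera axes: x right, y up, looking along -z (the intrinsics and any distortion apply to the point x, -y, -z); pixel columns grow to the right and rows downward; lengths in mm; the calibration is good to about 2 mm. A picture is of the moment at which its call begins: read the wrist's pose just before it. camera_info takes no time and is no camera call.
- arm.job_done(): hands the job in; it is judged then, once.
The state is a dict: "clock": time; "joints": joint angles; "joint_vel": joint speeds; "joint_efforts": joint torques, N m; "position": TCP position; "ee_rot": TCP orientation; "contact_force": force on the tool from outside, world axes, zero at the start; "wrist_torque": the same for the moment, N m; "gripper_width": finger opening in mm; "grasp_force": force on a finger pad.
Only numpy, scipy, OpenCV 4.12 (cv2) and the standard library are available. Lean on these libraries where they do the work, as an engineer would, in place of code of your own. Each camera call takes 0.05 s, during which the arm holds its last target. There are 200 camera calls.

## Task

Sort the three printed rollers with the tipping sorter: lay each roller lengthwise in the saddle on the half of the yellow rocker tray nearest the sign of its own colour, setting it down rather than dropping it, and let go so that its weight tips the tray and it rolls into the bay at that end. Send the black roller first, then the two orange ones one at a time, letting the tray swing level again after each, the last included. Do not shift or knock over the bottle, jar, bracket or filament spool.

Things in the scene. Friction and masses are not known exactly. Their poses are not given: they have to be found in the camera images.
- roller_black: black printed plastic roller, a plain solid cylinder 40 mm in diameter and 90 mm long, 0.12 to 0.19 kg, lying on a white cradle with its axis level and 32 mm above the bench (cradle: 5 mm plate 100 x 56 mm with two low ribs within 12 mm of the centre line, top 13 mm, fixed). Origin at its middle on the axis; its x axis runs along the cylinder.
- roller_orange1: orange printed plastic roller, a plain solid cylinder 40 mm in diameter and 90 mm long, 0.12 to 0.19 kg, lying on a white cradle with its axis level and 32 mm above the bench (cradle: 5 mm plate 100 x 56 mm with two low ribs within 12 mm of the centre line, top 13 mm, fixed). Origin at its middle on the axis; its x axis runs along the cylinder.
- roller_orange2: orange printed plastic roller, a plain solid cylinder 40 mm in diameter and 90 mm long, 0.12 to 0.19 kg, lying on a white cradle with its axis level and 32 mm above the bench (cradle: 5 mm plate 100 x 56 mm with two low ribs within 12 mm of the centre line, top 13 mm, fixed). Origin at its middle on the axis; its x axis runs along the cylinder.
- sorter: fixed two-way tipping sorter, 130 mm (its x) by 384 mm (its y), 126 mm high. Origin under its middle on the bench; z up; the tray's pivot runs along its x, 122 mm up. At each y end is a bay with clear 6 mm side walls and a clear roof (top 126 mm, from 130 to 192 mm from the middle); the bay floors slope down outwards and each bay holds two rollers one behind the other. The tray plate spans 95 mm either side of the pivot and has a rib 14 mm high on its middle line.
- tray (a joint): tilt of the yellow tray, rad: 0 level (a weak spring and keel weight bring it back within about 3 s of letting go), positive = its +y half (sorter's y) down, stops at -0.6 and 0.6. A roller let go in a saddle is enough to tip it fully (about half a second), and it then rolls out by itself.
- tray_mid (a point): middle of the tray plate's upper face, 130 mm above the bench; axes turn with the tray (parallel to the sorter's when level).
- seat_plus (a point): the shallow saddle (two 3 mm ribs 10 mm apart along the sorter's x) on the tray's +y (sorter's y) half, 58 mm from the pivot line: centre of a roller lying in it, axis along the sorter's x; 22 mm above the tray plate, 152 mm above the bench when the tray is level. Moves with the tray. Side lips leave 8 mm at either end of the roller.
- seat_minus (a point): the shallow saddle (two 3 mm ribs 10 mm apart along the sorter's x) on the tray's -y (sorter's y) half, 58 mm from the pivot line: centre of a roller lying in it, axis along the sorter's x; 22 mm above the tray plate, 152 mm above the bench when the tray is level. Moves with the tray. Side lips leave 8 mm at either end of the roller.
- sign_orange: orange T-shaped sign, 110 mm wide, fixed on the outside of one end of the sorter, flat top strip 28 mm wide at 135 mm height; it names the bay at that end. Which end it stands at changes. Origin at the middle of its foot.
- sign_black: black T-shaped sign, 110 mm wide, fixed on the outside of one end of the sorter, flat top strip 28 mm wide at 135 mm height; it names the bay at that end. Which end it stands at changes. Origin at the middle of its foot.
- wash_bottle: loose white bottle, red cap, 56 mm diameter, 215 mm tall, bystander. Origin at its foot, z up.
- glue_jar: loose amber jar, black lid, 58 mm diameter, 130 mm tall, bystander. Origin at its foot, z up.
- bracket: loose yellow printed bracket, 80 x 45 mm, 60 mm tall, bystander. Origin under its middle, z up.
- filament_spool: loose filament spool lying flat, 200 mm diameter, 65 mm tall, bystander. Origin under its middle, z up.
Things that resemble listed ones, but are neither listed nor needed, are in the scene too. Leave any turquoise look-alike of the roller_black alone. Several things have the shape of the sign_black; the one meant has the colours described above.

How it is judged (in metres and radians):
On the way, in this order (a step that is already met when the one before it is completed fails the run):
1. the black roller lies on the tray and tips it ((value of joint tray above 0.2 rad or value of joint tray below -0.2 rad) and x of roller_black in the frame of tray_mid between -0.06 and 0.06 m and y of roller_black in the frame of tray_mid between -0.115 and 0.115 m and z of roller_black in the frame of tray_mid between 0.01 and 0.04 m).
2. the black roller lies in the bay with the black sign and the tray is level again (within 0.1 rad) (horizontal distance between roller_black and sign_black below 0.13 m and x of roller_black in the frame of sorter between -0.06 and 0.06 m and (y of roller_black in the frame of sorter between 0.09 and 0.19 m or y of roller_black in the frame of sorter between -0.19 and -0.09 m) and z of roller_black in the frame of sorter between 0.015 and 0.1 m and value of joint tray between -0.1 and 0.1 rad), for 0.2 s.
3. an orange roller lies on the tray and tips it ((((value of joint tray above 0.2 rad or value of joint tray below -0.2 rad) and x of roller_orange1 in the frame of tray_mid between -0.06 and 0.06 m and y of roller_orange1 in the frame of tray_mid between -0.115 and 0.115 m and z of roller_orange1 in the frame of tray_mid between 0.01 and 0.04 m) or ((value of joint tray above 0.2 rad or value of joint tray below -0.2 rad) and x of roller_orange2 in the frame of tray_mid between -0.06 and 0.06 m and y of roller_orange2 in the frame of tray_mid between -0.115 and 0.115 m and z of roller_orange2 in the frame of tray_mid between 0.01 and 0.04 m))).
4. that roller lies in the bay with the orange sign and the tray is level again (within 0.1 rad) (((horizontal distance between roller_orange1 and sign_orange below 0.13 m and x of roller_orange1 in the frame of sorter between -0.06 and 0.06 m and (y of roller_orange1 in the frame of sorter between 0.09 and 0.19 m or y of roller_orange1 in the frame of sorter between -0.19 and -0.09 m) and z of roller_orange1 in the frame of sorter between 0.015 and 0.1 m) or (horizontal distance between roller_orange2 and sign_orange below 0.13 m and x of roller_orange2 in the frame of sorter between -0.06 and 0.06 m and (y of roller_orange2 in the frame of sorter between 0.09 and 0.19 m or y of roller_orange2 in the frame of sorter between -0.19 and -0.09 m) and z of roller_orange2 in the frame of sorter between 0.015 and 0.1 m)) and value of joint tray between -0.1 and 0.1 rad), for 0.2 s.
5. the other orange roller lies on the tray and tips it ((((value of joint tray above 0.2 rad or value of joint tray below -0.2 rad) and x of roller_orange1 in the frame of tray_mid between -0.06 and 0.06 m and y of roller_orange1 in the frame of tray_mid between -0.115 and 0.115 m and z of roller_orange1 in the frame of tray_mid between 0.01 and 0.04 m) or ((value of joint tray above 0.2 rad or value of joint tray below -0.2 rad) and x of roller_orange2 in the frame of tray_mid between -0.06 and 0.06 m and y of roller_orange2 in the frame of tray_mid between -0.115 and 0.115 m and z of roller_orange2 in the frame of tray_mid between 0.01 and 0.04 m))).
At the end, for the whole second after the job is handed in: The black roller lies at rest in the bay at the black sign and both orange rollers lie at rest in the bay at the orange sign (inside the bay's walls, within 130 mm of the sign seen from above, axis below 100 mm), and the tray is level within 0.1 rad (all of step 2 and horizontal distance between each of roller_orange1, roller_orange2 and sign_orange below 0.13 m and x of roller_orange1 in the frame of sorter between -0.06 and 0.06 m and (y of roller_orange1 in the frame of sorter between 0.09 and 0.19 m or y of roller_orange1 in the frame of sorter between -0.19 and -0.09 m) and z of roller_orange1 in the frame of sorter between 0.015 and 0.1 m and x of roller_orange2 in the frame of sorter between -0.06 and 0.06 m and (y of roller_orange2 in the frame of sorter between 0.09 and 0.19 m or y of roller_orange2 in the frame of sorter between -0.19 and -0.09 m) and z of roller_orange2 in the frame of sorter between 0.015 and 0.1 m and linear speed of each of roller_black, roller_orange1, roller_orange2 below 0.03 m/s); the robot touches nothing.
It fails at once if the wash bottle, glue jar, bracket or filament spool is pushed more than 30 mm or tipped over (distance of any of wash_bottle, glue_jar, bracket, filament_spool from where it was at the start of the episode above 0.03 m or angle between any of wash_bottle, glue_jar, bracket, filament_spool's own z axis and vertical above 0.5 rad).
It fails at once if a roller is dropped towards the tray (falls freely from more than about 25 mm) instead of being set down ((height (world z) of roller_black above 0.14 m and linear speed of roller_black above 0.7 m/s and contact force between the fingers and roller_black below 0.05 N) or (height (world z) of roller_orange1 above 0.14 m and linear speed of roller_orange1 above 0.7 m/s and contact force between the fingers and roller_orange1 below 0.05 N) or (height (world z) of roller_orange2 above 0.14 m and linear speed of roller_orange2 above 0.7 m/s and contact force between the fingers and roller_orange2 below 0.05 N)).
It fails at once if an orange roller goes into the sorter before the black one has (((z of roller_orange1 in the frame of sorter below 0.1 m and x of roller_orange1 in the frame of sorter between -0.06 and 0.06 m and y of roller_orange1 in the frame of sorter between -0.19 and 0.19 m) or (z of roller_orange2 in the frame of sorter below 0.1 m and x of roller_orange2 in the frame of sorter between -0.06 and 0.06 m and y of roller_orange2 in the frame of sorter between -0.19 and 0.19 m)) and not (z of roller_black in the frame of sorter below 0.1 m and x of roller_black in the frame of sorter between -0.06 and 0.06 m and y of roller_black in the frame of sorter between -0.19 and 0.19 m)).
It also fails if it takes over 72 s, if anything falls off the work surface, if the arm or the gripper's body presses on something with over 40 N, if the wrist force passes 120 N, or if a joint passes its speed limit or range.

## Working session

There is one attempt and no reset: what is moved stays moved. The work goes in short steps, Python scripts to look and compute and a tool call to move; the robot and the scene stay as the last step left them, time stands still between calls to the robot, and variables do not carry over. Pictures are saved under pics/ and viewed, at most 12 in all, crops included, and the job is handed in when it is done.

Besides the shell and the picture viewer there is one more tool, called as name(argument=value, ...) on one line, values as JSON. step_arm: Moves the arm, as the interface text tells. Its arguments: {"type":"object","properties":{"motion":{"type":"array","items":{"type":"object","properties":{"dr":{"type":"array","items":{"type":"number"}},"slide":{"type":"array","items":{"type":"number"}},"jaw":{"type":"number"}}}}},"required":["motion"]}

```bash
mkdir -p pics; python3 - <<'E'
from bench import arm, optics
import cv2,numpy as np
for n in("scene","top"):
    im=optics.get_image(n); cv2.imwrite(f"pics/{n}0.png",im)
    i=optics.camera_info(n); print(n,i)
print(optics.camera_info("wrist"));print(arm.read_state())
E
```

```text
scene {'camera_matrix': array([[445.32843154,   0.        , 278.3306151 ],
       [  0.        , 445.32843154, 207.71559229],
       [  0.        ,   0.        ,   1.        ]]), 'view': array([[-2.78813334e-01,  9.60027999e-01, -2.46853581e-02,
         1.14145118e+02],
       [-5.45013856e-01, -1.37015268e-01,  8.27155797e-01,
         2.00337675e+02],
       [ 7.90710454e-01,  2.44075928e-01,  5.61430245e-01,
        -1.60487505e+03],
       [ 0.00000000e+00,  0.00000000e+00,  0.00000000e+00,
         1.00000000e+00]])}
top {'camera_matrix': array([[522.51241135,   0.        , 278.69674345],
       [  0.        , 522.51241135, 212.07650315],
       [  0.        ,   0.        ,   1.        ]]), 'view': array([[-2.76602351e-02, -9.99595547e-01,  6.60704192e-03,
         3.77848545e+01],
       [ 9.72702984e-01, -2.53914805e-02,  2.30660309e-01,
        -5.44653548e+02],
       [-2.30399255e-01,  1.28068077e-02,  9.73011906e-01,
        -1.41856118e+03],
       [ 0.00000000e+00,  0.00000000e+00,  0.00000000e+00,
         1.00000000e+00]])}
{'camera_matrix': array([[371.1698465 ,   0.
[... 504 characters left out ...]
nts': array([ 1.58361362e+00,  3.85472017e-01,  6.78903729e-03, -4.35008069e-04,
       -1.19400985e+00, -2.58571250e-01]), 'joint_vel': array([-0.00022422, -0.00146939,  0.00313454,  0.00031001, -0.00195785,
        0.00021502]), 'joint_efforts': array([-9.36837896e-04, -3.93316877e+01,  1.88931173e+01,  4.19808403e+00,
       -2.54487481e-03,  4.10340007e-06]), 'position': array([151.91981855, 605.68010257, 207.44602209]), 'ee_rot': array([ 9.92449816e-01, -1.22647555e-01, -7.20340679e-05,  9.66886044e-04]), 'contact_force': array([-0.8966446 ,  0.08839329, -0.58234518]), 'wrist_torque': array([-0.01548619,  0.00683615, -0.01999063]), 'grasp_force': 0.0, 'gripper_width': 85.66388198175015}
```

View pics/top0.png

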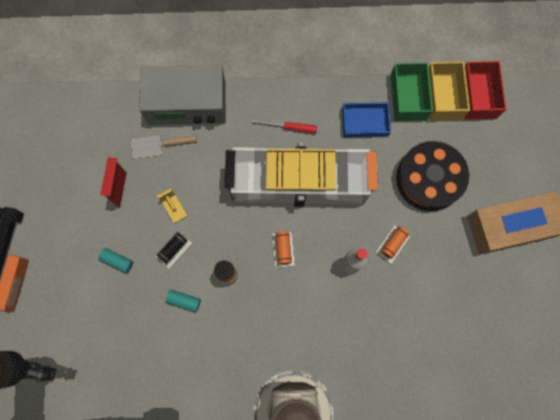

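View pics/scene0.png

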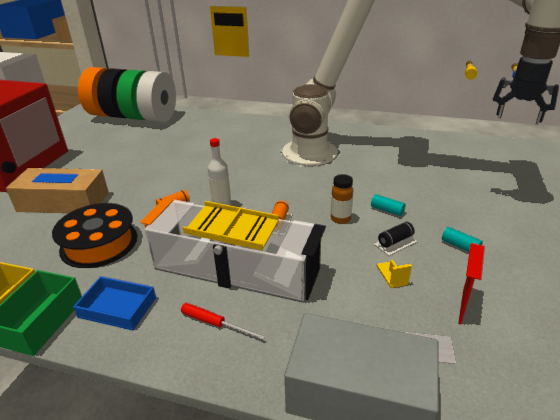

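The top view shows the black roller at about (174,248), the orange ones at (284,248) and (396,242), the sorter tray at (301,170), the black sign at left (230,170), the orange sign at right (372,172), the bottle at (356,258), the jar at (225,272) and the bracket at (172,205).

```bash
cat > h.py <<'E'
import cv2,numpy as np
from bench import arm,optics
from scipy.spatial.transform import Rotation as R
def ray(n,px,z,T=None):
    i=optics.camera_info(n);K=i["camera_matrix"]
    if n=="wrist":
        C=T@i["T_tool_cam"]
    else: C=np.linalg.inv(i["view"])
    px=np.atleast_2d(px).astype(float)
    d=np.c_[(px[:,0]-K[0,2])/K[0,0],-(px[:,1]-K[1,2])/K[1,1],-np.ones(len(px))]@C[:3,:3].T
    o=C[:3,3]; return o+d*((z-o[2])/d[:,2])[:,None]
def tcp():
    s=arm.read_state();T=np.eye(4);T[:3,:3]=R.from_quat(s["ee_rot"]).as_matrix();T[:3,3]=s["position"];return T
def rect(m,n,z,T=None):
    c=max(cv2.findContours(m,cv2.RETR_EXTERNAL,cv2.CHAIN_APPROX_NONE)[0],key=cv2.contourArea)[:,0]
    w=ray(n,c,z,T)[:,:2].astype(np.float32)
    r=cv2.minAreaRect(w);b=cv2.boxPoints(r);e=[b[1]-b[0],b[2]-b[1]];l=max(e,key=np.linalg.norm)
    return np.round(r[0],1),np.round(sorted(r[1]),1),round(float(np.degrees(np.arctan2(l[1],l[0]))%180),1)
def roi(m,x0,y0,x1,y1):
    o=np.zeros_like(m);o[y0:y1,x0:x1]=m[y0:y1,x0:x1];return o
def masks(im):
    h=cv2.cvtColor(im,cv2.COLOR_BGR2HSV)
    k=np.ones((3,3),np.uint8);c=lambda m:cv2.morphologyEx(m,cv2.MORPH_OPEN,k)
    return dict(orange=c(cv2.inRange(h,(3,150,90),(17,255,255))),yellow=c(cv2.inRange(h,(20,120,90),(35,255,255))),black=c(cv2.inRange(h,(0,0,0),(180,255,55))))
E
python3 - <<'E'
from h import *
im=cv2.imread("pics/top0.png");m=masks(im)
for n,c,b,z in[("black","black",(155,228,195,268),32),("o1","orange",(268,225,300,272),32),("o2","orange",(376,222,416,260),32),("tray","yellow",(255,140,345,200),130),("sgnO","orange",(362,145,384,198),135),("sgnB","black",(222,140,236,198),135),("bracket","yellow",(150,185,195,225),30),]:
    print(n,rect(roi(m[c],*b),"top",z))
print("bottle",ray("top",[360,253],215),"jar",ray("top",[225,268],130),"spool",ray("top",[433,174],65))
cv2.imwrite("pics/crop.png",cv2.resize(im[130:300,140:420],None,fx=2.8,fy=2.8,interpolation=cv2.INTER_CUBIC))
E
```

```text
black (array([458.4, 329.9]), array([36.1, 63.5]), 137.9)
o1 (array([449.7,  13.1]), array([33.9, 89.8]), 3.3)
o2 (array([ 458. , -307.7]), array([34.2, 91.6]), 142.2)
tray (array([652.4, -39. ]), array([118.7, 189.2]), 88.5)
sgnO (array([ 638.5, -235.7]), array([ 22. , 104.3]), 176.2)
sgnB (array([654.2, 157.5]), array([ 24.7, 104.1]), 177.2)
bracket (array([582.2, 332. ]), array([43.5, 96.3]), 30.3)
bottle [[ 399.4262836  -174.75906036  215.        ]] jar [[381.93030795 169.74922202 130.        ]] spool [[ 646.51655702 -425.67755835   65.        ]]
```

View pics/crop.png

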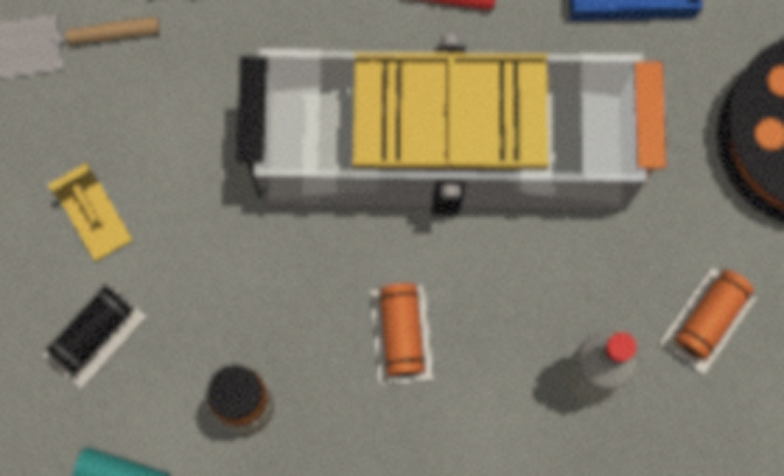

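step_arm(motion=[{"slide":[364,193,75],"dr":[0,0,3.5],"jaw":85},{"slide":[364,193,75],"dr":[0,0,3.5],"jaw":85},{"slide":[364,193,75],"dr":[0,0,3.5],"jaw":85},{"slide":[364,193,75],"dr":[0,0,3.5],"jaw":85},{"slide":[364,193,75],"dr":[0,0,3.5],"jaw":85},{"slide":[364,193,75],"dr":[0,0,3.5],"jaw":85},{"slide":[364,193,75],"dr":[0,0,3.5],"jaw":85},{"slide":[364,193,75],"dr":[0,0,3.5],"jaw":85}])

```text
clock: 1.1
position: [459.3, 327.6, 132.0]
ee_rot: [0.932, -0.361, -0.001, 0.001]
contact_force: [0.0, 1.0, -0.2]
gripper_width: 85.0
grasp_force: 0.0
```

```bash
cat >> h.py <<'E'
def go(x,y,z,yaw):
    "slide and dr (in units) to reach target with tool down, tool-x at yaw deg"
    T=tcp();Rt=R.from_euler('zx',[yaw,180],degrees=True)if 0 else R.from_euler('z',yaw,degrees=True)*R.from_euler('x',180,degrees=True)
    s=T[:3,:3].T@(np.array([x,y,z])-T[:3,3]);d=(R.from_matrix(T[:3,:3]).inv()*Rt).as_rotvec(degrees=True)/8
    print("pos",T[:3,3].round(1),"yaw",round(float(np.degrees(np.arctan2(T[1,0],T[0,0]))),1),"-> slide",s.round(1),"dr",d.round(2))
E
python3 - <<'E'
from h import *
T=tcp();im=optics.get_image("wrist");cv2.imwrite("pics/w1.png",im);m=masks(im)
h=cv2.cvtColor(im,cv2.COLOR_BGR2HSV)
print(T[:3,3],arm.read_state()["clock"]);print(rect(roi(m["black"],100,60,460,380),"wrist",32,T))
E
```

```text
[459.27768351 327.6479482  131.98071697] 1.15
(array([452. , 337.2]), array([38.3, 71.3]), 138.2)
```

View pics/w1.png

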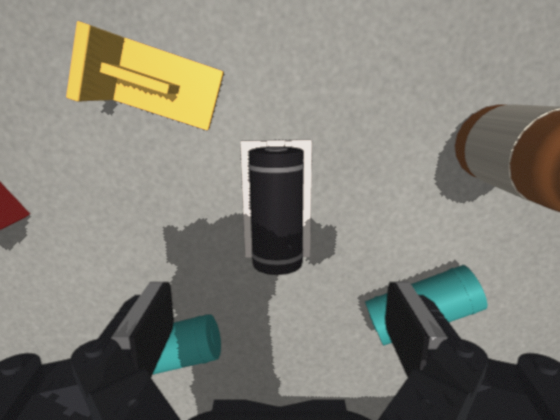

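The wrist view shows the black roller at rows 147–272, cols 249–303, aligned with the image's vertical.

```bash
python3 - <<'E'
from h import *
T=tcp()
a=ray("wrist",[276,151],42,T)[0];b=ray("wrist",[277,272],46,T)[0];c=(a+b)/2
print(a,b,np.linalg.norm((a-b)[:2]),c,np.degrees(np.arctan2(*(a-b)[1::-1])))
print(ray("wrist",[[249,210],[303,210]],32,T))
go(c[0],c[1],17,-42)
E
```

```text
[489.38362081 304.05908779  42.        ] [421.90271733 364.57211989  46.        ] 90.63939203944831 [455.64316907 334.31560384  44.        ] -41.88394662777409
[[469.20458511 350.10407104  32.        ]
 [441.7836538  319.95659404  32.        ]]
pos [458.6 329.  132.6] yaw -42.2 -> slide [ -5.8  -2.1 115.5] dr [ 0.01  0.   -0.03]
```

step_arm(motion=[{"slide":[-6,-2,40],"dr":[0,0,0],"jaw":85},{"slide":[-6,-2,80],"dr":[0,0,0],"jaw":85},{"slide":[-6,-2,115],"dr":[0,0,0],"jaw":85},{"slide":[-6,-2,115],"dr":[0,0,0],"jaw":85},{"slide":[-6,-2,115],"dr":[0,0,0],"jaw":30},{"slide":[-6,-2,115],"dr":[0,0,0],"jaw":30},{"slide":[-6,-2,115],"dr":[0,0,0],"jaw":30},{"slide":[-6,-2,115],"dr":[0,0,0],"jaw":30}])

```text
clock: 2.15
position: [454.1, 335.0, 20.0]
ee_rot: [0.933, -0.359, -0.0, 0.001]
contact_force: [-4.4, -2.9, 7.7]
gripper_width: 30.1
grasp_force: 11.7
```

step_arm(motion=[{"slide":[0,0,0],"dr":[0,0,0],"jaw":30},{"slide":[0,0,-50],"dr":[0,0,0],"jaw":30},{"slide":[0,0,-100],"dr":[0,0,0],"jaw":30},{"slide":[0,0,-160],"dr":[0,0,0],"jaw":30},{"slide":[0,0,-210],"dr":[0,0,0],"jaw":30},{"slide":[0,0,-240],"dr":[0,0,0],"jaw":30},{"slide":[0,0,-240],"dr":[0,0,0],"jaw":30},{"slide":[0,0,-240],"dr":[0,0,0],"jaw":30}])

```text
clock: 3.15
position: [454.5, 335.5, 257.8]
ee_rot: [0.933, -0.359, -0.0, 0.0]
contact_force: [-1.0, -0.2, -0.8]
gripper_width: 30.0
grasp_force: 0.0
```

```bash
python3 - <<'E'
from h import *
s=arm.read_state();print(s["position"],s["gripper_width"],s["grasp_force"])
go(650,20,250,-2)
E
```

```text
[454.46502503 335.45463373 257.78762847] 29.953032568084367 0.0
pos [454.5 335.5 257.8] yaw -42.1 -> slide [356.6 102.9   7.7] dr [ 0.01  0.01 -5.01]
```

The gripper closed to 30 without the roller, so I'm looking again.

```bash
python3 - <<'E'
from h import *
im=optics.get_image("wrist");cv2.imwrite("pics/w2.png",im)
E
```

```text
(no output)
```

View pics/w2.png

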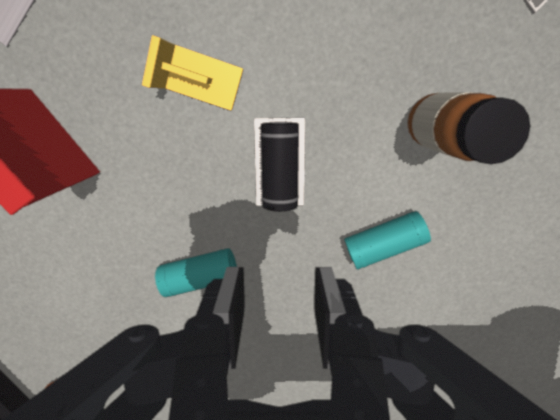

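The roller is still in its cradle at about (280,166). The pads sit further back when partly open, so I need to grip deeper.

```bash
python3 - <<'E'
from h import *
T=tcp()
a=ray("wrist",[281,124],42,T)[0];b=ray("wrist",[280,210],46,T)[0];c=(a+b)/2
print(a,b,np.linalg.norm((a-b)[:2]),c,np.degrees(np.arctan2(*(a-b)[1::-1])))
go(c[0],c[1],8,-42)
E
```

```text
[488.31781584 301.48788251  42.        ] [422.71508678 362.01285919  46.        ] 89.25800166637592 [455.51645131 331.75037085  44.        ] -42.69458460484494
pos [454.4 335.3 257.2] yaw -42.1 -> slide [  3.3   1.3 249.2] dr [ 0.02  0.   -0.01]
```

step_arm(motion=[{"slide":[2,1,60],"dr":[0,0,0],"jaw":85},{"slide":[2,1,120],"dr":[0,0,0],"jaw":85},{"slide":[2,1,170],"dr":[0,0,0],"jaw":85},{"slide":[2,1,215],"dr":[0,0,0],"jaw":85},{"slide":[2,1,240],"dr":[0,0,0],"jaw":85},{"slide":[2,1,249],"dr":[0,0,0],"jaw":85},{"slide":[2,1,249],"dr":[0,0,0],"jaw":85},{"slide":[2,1,249],"dr":[0,0,0],"jaw":60}])

```text
clock: 4.2
position: [456.5, 334.5, 10.5]
ee_rot: [0.933, -0.359, 0.0, -0.001]
contact_force: [-0.1, -0.3, 0.4]
gripper_width: 69.0
grasp_force: 0.0
```

step_arm(motion=[{"slide":[0,0,0],"dr":[0,0,0],"jaw":30},{"slide":[0,0,0],"dr":[0,0,0],"jaw":30},{"slide":[0,0,0],"dr":[0,0,0],"jaw":30},{"slide":[0,0,0],"dr":[0,0,0],"jaw":30},{"slide":[0,0,0],"dr":[0,0,0],"jaw":30},{"slide":[0,0,0],"dr":[0,0,0],"jaw":30},{"slide":[0,0,-10],"dr":[0,0,0],"jaw":30},{"slide":[0,0,-20],"dr":[0,0,0],"jaw":30}])

```text
clock: 5.2
position: [455.9, 333.9, 30.1]
ee_rot: [0.933, -0.359, 0.0, -0.0]
contact_force: [-0.1, 1.1, -1.0]
gripper_width: 35.7
grasp_force: 59.0
```

step_arm(motion=[{"slide":[0,0,-40],"dr":[0,0,0],"jaw":30},{"slide":[0,0,-90],"dr":[0,0,0],"jaw":30},{"slide":[0,0,-140],"dr":[0,0,0],"jaw":30},{"slide":[0,0,-190],"dr":[0,0,0],"jaw":30},{"slide":[0,0,-220],"dr":[0,0,0],"jaw":30},{"slide":[0,0,-220],"dr":[0,0,0],"jaw":30},{"slide":[0,0,-220],"dr":[0,0,0],"jaw":30},{"slide":[0,0,-220],"dr":[0,0,0],"jaw":30}])

```text
clock: 6.2
position: [455.2, 333.2, 247.6]
ee_rot: [0.933, -0.359, -0.001, 0.002]
contact_force: [-0.5, 0.1, -2.5]
gripper_width: 36.0
grasp_force: 59.4
```

```bash
python3 - <<'E'
from h import *
s=arm.read_state();print(s["clock"],s["gripper_width"],s["grasp_force"],s["contact_force"])
cv2.imwrite("pics/w3.png",optics.get_image("wrist"))
go(652,19,240,-2)
E
```

```text
6.2 36.00639812525866 59.44458246231079 [-0.54252905  0.09380622 -2.48027482]
pos [455.3 333.3 247.8] yaw -42.1 -> slide [356.6 101.5   8.1] dr [ 0.02  0.01 -5.01]
```

View pics/w3.png

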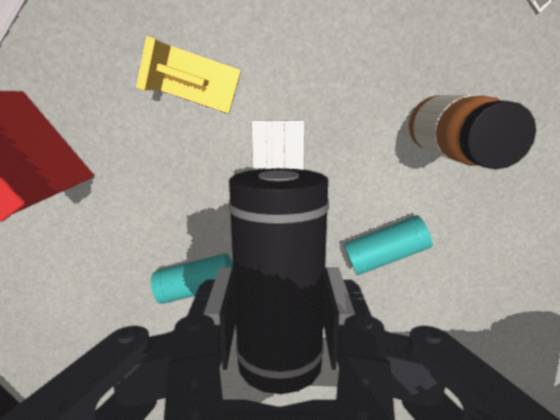

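The roller is held level and centred (cols 230–328). I'm moving above the seat and will take a close look at the tray from there.

step_arm(motion=[{"slide":[356,102,0],"dr":[0,0,-5],"jaw":30},{"slide":[356,102,0],"dr":[0,0,-5],"jaw":30},{"slide":[356,102,0],"dr":[0,0,-5],"jaw":30},{"slide":[356,102,0],"dr":[0,0,-5],"jaw":30},{"slide":[356,102,0],"dr":[0,0,-5],"jaw":30},{"slide":[356,102,0],"dr":[0,0,-5],"jaw":30},{"slide":[356,102,0],"dr":[0,0,-5],"jaw":30},{"slide":[356,102,0],"dr":[0,0,-5],"jaw":30}])

```text
clock: 7.25
position: [651.5, 18.8, 247.9]
ee_rot: [1.0, -0.019, -0.001, 0.0]
contact_force: [0.1, 0.6, -1.2]
gripper_width: 35.7
grasp_force: 59.4
```

```bash
python3 - <<'E'
from h import *
T=tcp();im=optics.get_image("wrist");cv2.imwrite("pics/w4.png",im)
np.save("w4T.npy",T);print(T[:3,3])
cv2.imwrite("pics/s4.png",optics.get_image("scene")[150:350,130:350])
E
```

```text
[651.54703007  18.82403127 247.88182108]
```

View pics/w4.png

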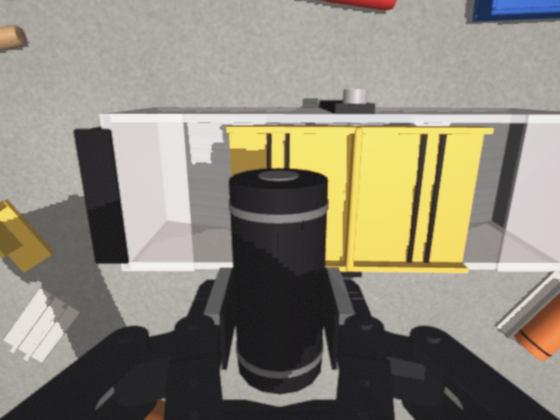

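The wrist view shows the tray at cols 228–490, rows 127–270, with the near saddle ribs at cols 268 and 287, the far ones at 420 and 437, and the black sign at cols 77–128.

```bash
python3 - <<'E'
from h import *
T=np.load("w4T.npy");f=lambda p,z:print(z,ray("wrist",p,z,T)[:,:2].round(1).tolist())
f([[228,127],[492,128],[467,271],[322,271]],138) # lip outer corners
f([[355,133],[400,265]],138) # lip inner
f([[355,130],[351,268]],144) # mid rib ends
f([[268.5,145],[288,145],[421,140],[438,140],[411,260],[430,260]],133) # saddle ribs
f([[77,129],[104,128],[95,263],[128,263]],135) # sign
f([[200,113],[200,270],[400,113],[400,271]],126)
E
```

```text
138 [[707.2, 54.6], [699.2, -137.7], [583.6, -133.3], [588.2, -13.6]]
138 [[699.4, -37.9], [591.2, -77.6]]
144 [[702.2, -36.7], [593.1, -36.3]]
133 [[692.4, 25.9], [691.9, 11.3], [691.8, -88.5], [691.3, -101.2], [593.0, -88.2], [592.3, -104.0]]
135 [[709.8, 166.3], [709.8, 146.3], [601.3, 173.9], [600.3, 146.6]]
126 [[717.3, 76.4], [587.1, 90.0], [711.6, -73.7], [579.4, -82.1]]
```

```bash
python3 - <<'E'
from h import *
I=np.eye(4)
for z in(-18,-22,-26): print(z,ray("wrist",[[279,177]],z,I).round(1),ray("wrist",[[279,172],[230,195],[328,195]],z-0,I).round(1).tolist(),ray("wrist",[[280,388]],z+15,I).round(1))
go(648.4,20.3,134,-2.4)
E
```

```text
-18 [[ 45.8  -1.  -18. ]] [[47.8, -1.0, -18.0], [38.2, -21.3, -18.0], [38.1, 19.3, -18.0]] [[-75.3  -0.4  -3. ]]
-22 [[ 46.6  -1.  -22. ]] [[48.7, -1.0, -22.0], [39.2, -20.7, -22.0], [39.2, 18.8, -22.0]] [[-71.5  -0.4  -7. ]]
-26 [[ 47.5  -1.  -26. ]] [[49.5, -1.0, -26.0], [40.3, -20.2, -26.0], [40.3, 18.2, -26.0]] [[-67.8  -0.4 -11. ]]
pos [651.1  20.6 248.9] yaw -2.0 -> slide [ -2.6   0.4 114.9] dr [-0.    0.01  0.05]
```

step_arm(motion=[{"slide":[-4,1,40],"dr":[0,0,0],"jaw":30},{"slide":[-4,1,70],"dr":[0,0,0],"jaw":30},{"slide":[-4,1,90],"dr":[0,0,0],"jaw":30},{"slide":[-4,1,100],"dr":[0,0,0],"jaw":30},{"slide":[-4,1,108],"dr":[0,0,0],"jaw":30},{"slide":[-4,1,112],"dr":[0,0,0],"jaw":30},{"slide":[-4,1,115],"dr":[0,0,0],"jaw":30},{"slide":[-4,1,115],"dr":[0,0,0],"jaw":30}])

```text
clock: 8.35
position: [647.8, 18.7, 134.6]
ee_rot: [1.0, -0.018, 0.0, -0.0]
contact_force: [-0.4, -0.0, -2.1]
gripper_width: 36.1
grasp_force: 59.5
```

```bash
python3 - <<'E'
from h import *
im=optics.get_image("scene")[140:320,120:360];cv2.imwrite("pics/s5.png",cv2.resize(im,None,fx=3,fy=3))
print(arm.read_state()["position"],arm.read_state()["contact_force"])
E
```

```text
[647.86496458  18.63787186 134.75680114] [-0.05963638 -0.42955008 -0.38568944]
```

View pics/s5.png

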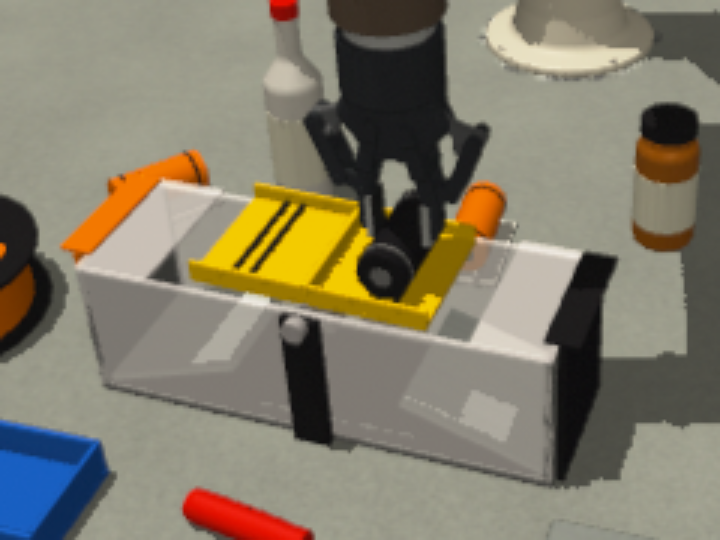

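The roller is just above the saddle with the tray level, so I'm releasing it now.

step_arm(motion=[{"slide":[0,0,1],"dr":[0,0,0],"jaw":62},{"slide":[0,0,1],"dr":[0,0,0],"jaw":62},{"slide":[0,0,1],"dr":[0,0,0],"jaw":62},{"slide":[0,0,-20],"dr":[0,0,0],"jaw":66},{"slide":[0,0,-50],"dr":[0,0,0],"jaw":75},{"slide":[0,0,-90],"dr":[0,0,0],"jaw":85},{"slide":[0,0,-110],"dr":[0,0,0],"jaw":85},{"slide":[0,0,-110],"dr":[0,0,0],"jaw":85}])

```text
clock: 9.4
position: [648.6, 18.9, 246.6]
ee_rot: [1.0, -0.018, 0.002, -0.001]
contact_force: [0.7, 0.8, 0.3]
gripper_width: 84.9
grasp_force: 0.0
```

```bash
python3 - <<'E'
from h import *
im=optics.get_image("scene")[140:320,120:360];cv2.imwrite("pics/s6.png",cv2.resize(im,None,fx=3,fy=3))
go(449,12,150,2)
m=masks(cv2.imread("pics/top0.png"))["orange"]
print(rect(roi(m,268,225,300,272),"top",40))
E
```

```text
pos [647.6  18.8 244.6] yaw -2.1 -> slide [-198.3   14.2   94.4] dr [-0.01 -0.01 -0.51]
(array([448.4,  13.3]), array([33.7, 89.4]), 3.3)
```

View pics/s6.png

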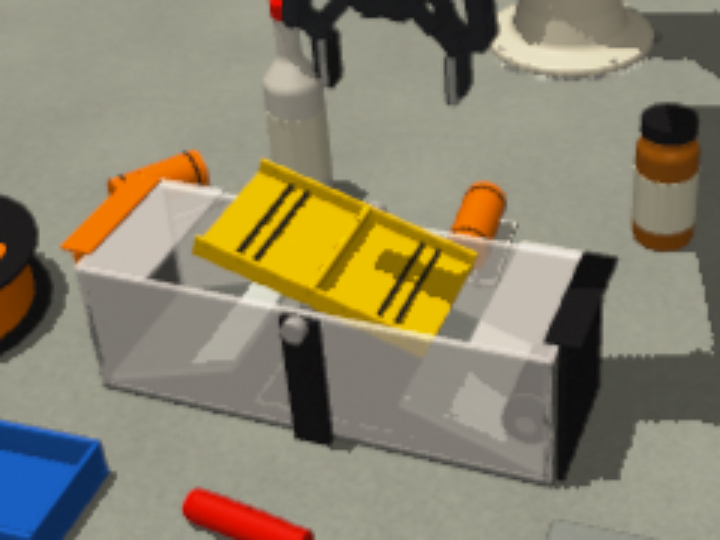

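The tray tipped and the black roller is in the black bay at about (525,420). Next is orange 1.

step_arm(motion=[{"slide":[-60,4,0],"dr":[0,0,-0.2],"jaw":85},{"slide":[-120,8,30],"dr":[0,0,-0.5],"jaw":85},{"slide":[-170,12,75],"dr":[0,0,-0.7],"jaw":85},{"slide":[-198,13,110],"dr":[0,0,-0.7],"jaw":85},{"slide":[-198,13,114],"dr":[0,0,-0.7],"jaw":85},{"slide":[-198,13,114],"dr":[0,0,-0.7],"jaw":85},{"slide":[-198,13,114],"dr":[0,0,-0.7],"jaw":85},{"slide":[-198,13,114],"dr":[0,0,-0.7],"jaw":85}])

```text
clock: 10.45
position: [450.5, 13.2, 131.0]
ee_rot: [1.0, 0.031, 0.001, -0.0]
contact_force: [0.1, 0.1, -0.4]
gripper_width: 85.1
grasp_force: 0.0
```

```bash
cat >> h.py <<'E'
def roller(yaw):
    T=tcp();im=optics.get_image("wrist");m=masks(im)["orange"];m[300:]=0
    n,l,s,c=cv2.connectedComponentsWithStats(m)
    k=1+min(range(n-1),key=lambda k:np.hypot(*(c[k+1]-[279,210]))+(1e4 if s[k+1,4]<1500 else 0))
    m=(l==k).astype(np.uint8)*255;x,y,w,h,_=s[k];print("bbox",x,y,w,h)
    q=cv2.minAreaRect(cv2.findNonZero(m));print(q)
    p=q[0][0]; a=ray("wrist",[p,y+3],42,T)[0];b=ray("wrist",[p,y+h],46,T)[0];c=(a+b)/2
    print("len",np.linalg.norm((a-b)[:2]),"c",c,"rect",rect(m,"wrist",36,T));go(c[0],c[1],8,yaw)
E
python3 - <<'E'
from h import *
roller(3.3)
im=optics.get_image("top");y=masks(im)["yellow"];print(rect(roi(y,255,140,345,200),"top",130),arm.read_state()["clock"])
E
```

```text
bbox 252 167 52 93
((277.5, 213.0), (92.0, 51.0), 90.0)
len 66.9609226581551 c [444.2262526   14.85654853  44.        ] rect (array([442.8,  14.7]), array([37.7, 71.8]), 3.4)
pos [450.3  13.1 130.9] yaw 3.5 -> slide [ -6.1  -2.1 122.9] dr [-0.   -0.01  0.02]
(array([652.4, -39. ]), array([118.8, 189. ]), 88.5) 10.55
```

step_arm(motion=[{"slide":[-2,-1.5,50],"dr":[0,0,0],"jaw":85},{"slide":[-2,-1.5,90],"dr":[0,0,0],"jaw":85},{"slide":[-2,-1.5,115],"dr":[0,0,0],"jaw":85},{"slide":[-2,-1.5,123],"dr":[0,0,0],"jaw":85},{"slide":[-2,-1.5,123],"dr":[0,0,0],"jaw":85},{"slide":[-2,-1.5,123],"dr":[0,0,0],"jaw":60},{"slide":[-2,-1.5,123],"dr":[0,0,0],"jaw":30},{"slide":[-2,-1.5,123],"dr":[0,0,0],"jaw":30}])

```text
clock: 11.55
position: [447.8, 14.1, 8.7]
ee_rot: [1.0, 0.031, 0.001, 0.0]
contact_force: [-0.9, -1.5, 8.8]
gripper_width: 36.8
grasp_force: 59.2
```

step_arm(motion=[{"slide":[0,0,0],"dr":[0,0,0],"jaw":30},{"slide":[0,0,0],"dr":[0,0,0],"jaw":30},{"slide":[0,0,0],"dr":[0,0,0],"jaw":30},{"slide":[0,0,-40],"dr":[0,0,0],"jaw":30},{"slide":[0,0,-90],"dr":[0,0,0],"jaw":30},{"slide":[0,0,-145],"dr":[0,0,0],"jaw":30},{"slide":[0,0,-200],"dr":[0,0,0],"jaw":30},{"slide":[0,0,-240],"dr":[0,0,0],"jaw":30}])

```text
clock: 12.55
position: [447.1, 14.3, 250.2]
ee_rot: [1.0, 0.031, 0.001, -0.001]
contact_force: [0.7, 0.2, -2.1]
gripper_width: 36.4
grasp_force: 60.7
```

```bash
python3 - <<'E'
from h import *
im=optics.get_image("wrist");cv2.imwrite("pics/w7.png",im)
go(643.6,-95.8,240,-2.4)
E
```

```text
pos [450.1  14.5 255.4] yaw 3.6 -> slide [186.  122.2  17.6] dr [-0.02 -0.09  0.75]
```

View pics/w7.png

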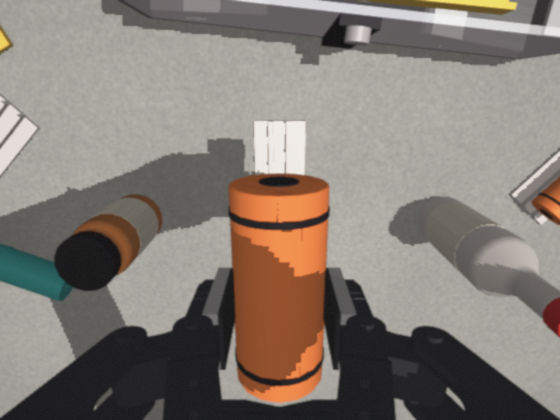

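Orange 1 is held level with its end face at (279,182). I'm moving it over the orange-side saddle.

step_arm(motion=[{"slide":[55,36,0],"dr":[0,0,0.2],"jaw":30},{"slide":[100,65,0],"dr":[0,0,0.5],"jaw":30},{"slide":[145,94,0],"dr":[0,0,0.73],"jaw":30},{"slide":[175,114,0],"dr":[0,0,0.73],"jaw":30},{"slide":[189,122.5,0],"dr":[0,0,0.73],"jaw":30},{"slide":[189,122.5,0],"dr":[0,0,0.73],"jaw":30},{"slide":[189,122.5,0],"dr":[0,0,0.73],"jaw":30},{"slide":[189,122.5,0],"dr":[0,0,0.73],"jaw":30}])

```text
clock: 13.6
position: [642.8, -95.9, 247.8]
ee_rot: [1.0, -0.02, 0.0, -0.0]
contact_force: [0.2, -0.0, -2.6]
gripper_width: 37.0
grasp_force: 60.9
```

```bash
python3 - <<'E'
from h import *
go(644,-96.8,134,-2.4)
T=tcp();im=optics.get_image("wrist");m=masks(im)["yellow"]
xs=[np.flatnonzero(m[r,:]) for r in(140,150)];print([(x.min(),x.max()) for x in xs])
b=roi(m,0,120,560,280);ys,xs=np.nonzero(b);print("lips",[(c,np.flatnonzero(b[:,c]).min(),np.flatnonzero(b[:,c]).max()) for c in(140,170,190)])
print(ray("wrist",[[170,np.flatnonzero(b[:,170]).min()],[170,np.flatnonzero(b[:,170]).max()]],138,T))
# tray level check via top
print(rect(roi(masks(optics.get_image("top"))["yellow"],255,140,345,200),"top",130))
E
```

```text
pos [642.8 -95.9 247.8] yaw -2.3 -> slide [  1.2   0.9 113.8] dr [-0.   -0.    0.01]
[(np.int64(80), np.int64(327)), (np.int64(81), np.int64(327))]
lips [(140, np.int64(121), np.int64(264)), (170, np.int64(121), np.int64(265)), (190, np.int64(121), np.int64(265))]
[[704.73105026 -18.49984546 138.        ]
 [590.28630512  -3.54898874 138.        ]]
(array([651.6, -67.2]), array([118.7, 129.4]), 88.5)
```

step_arm(motion=[{"slide":[1,1,40],"dr":[0,0,0],"jaw":30},{"slide":[1,1,70],"dr":[0,0,0],"jaw":30},{"slide":[1,1,90],"dr":[0,0,0],"jaw":30},{"slide":[1,1,100],"dr":[0,0,0],"jaw":30},{"slide":[1,1,107],"dr":[0,0,0],"jaw":30},{"slide":[1,1,111],"dr":[0,0,0],"jaw":30},{"slide":[1,1,114],"dr":[0,0,0],"jaw":30},{"slide":[1,1,114],"dr":[0,0,0],"jaw":30}])

```text
clock: 14.7
position: [644.5, -97.4, 133.6]
ee_rot: [1.0, -0.02, 0.0, -0.0]
contact_force: [-0.5, 0.2, -0.7]
gripper_width: 36.9
grasp_force: 60.9
```

step_arm(motion=[{"slide":[0,0,1],"dr":[0,0,0],"jaw":62},{"slide":[0,0,1],"dr":[0,0,0],"jaw":62},{"slide":[0,0,1],"dr":[0,0,0],"jaw":62},{"slide":[0,0,-20],"dr":[0,0,0],"jaw":66},{"slide":[0,0,-50],"dr":[0,0,0],"jaw":75},{"slide":[0,0,-90],"dr":[0,0,0],"jaw":85},{"slide":[0,0,-110],"dr":[0,0,0],"jaw":85},{"slide":[0,0,-110],"dr":[0,0,0],"jaw":85}])

```text
clock: 15.7
position: [645.3, -97.4, 245.7]
ee_rot: [1.0, -0.02, 0.002, -0.0]
contact_force: [0.6, -0.6, 0.1]
gripper_width: 85.2
grasp_force: 0.0
```

```bash
python3 - <<'E'
from h import *
im=optics.get_image("scene")[140:320,120:360];cv2.imwrite("pics/s8.png",cv2.resize(im,None,fx=3,fy=3))
go(457,-307,132,-37.8)
E
```

```text
pos [644.4 -97.3 243.7] yaw -2.3 -> slide [-178.8  217.2  111.3] dr [-0.01 -0.01  4.43]
```

View pics/s8.png

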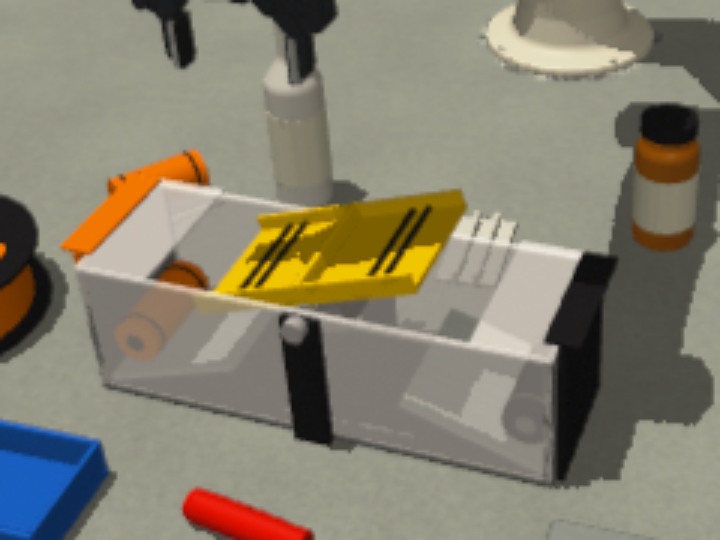

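Orange 1 is rolling into the orange bay at (150,310). Next is orange 2.

step_arm(motion=[{"slide":[-39,48,0],"dr":[0,0,1],"jaw":85},{"slide":[-78,95,0],"dr":[0,0,2.2],"jaw":85},{"slide":[-117,142,0],"dr":[0,0,3.3],"jaw":85},{"slide":[-155,189,30],"dr":[0,0,4.4],"jaw":85},{"slide":[-179,217,75],"dr":[0,0,4.4],"jaw":85},{"slide":[-179,217,111],"dr":[0,0,4.4],"jaw":85},{"slide":[-179,217,111],"dr":[0,0,4.4],"jaw":85},{"slide":[-179,217,111],"dr":[0,0,4.4],"jaw":85}])

```text
clock: 16.75
position: [457.6, -307.2, 133.1]
ee_rot: [0.947, -0.321, 0.0, 0.0]
contact_force: [0.7, 0.0, 0.3]
gripper_width: 85.0
grasp_force: 0.0
```

```bash
python3 - <<'E'
from h import *
roller(-37.8);go(457,-306.5,8,-37.8)
E
```

```text
bbox 254 167 52 91
((279.5, 212.0), (90.0, 51.0), 90.0)
len 65.88686339549194 c [ 452.27672994 -303.10257127   44.        ] rect (array([ 451.3, -302.1]), array([37.8, 70.7]), 142.5)
pos [ 458.1 -307.1  133.8] yaw -37.5 -> slide [ -7.4   0.4 125.7] dr [-0.   -0.02  0.04]
pos [ 458.1 -307.1  133.8] yaw -37.5 -> slide [ -1.6   0.2 125.7] dr [-0.   -0.02  0.04]
```

step_arm(motion=[{"slide":[-2,0.3,50],"dr":[0,0,0],"jaw":85},{"slide":[-2,0.3,90],"dr":[0,0,0],"jaw":85},{"slide":[-2,0.3,115],"dr":[0,0,0],"jaw":85},{"slide":[-2,0.3,125],"dr":[0,0,0],"jaw":85},{"slide":[-2,0.3,125],"dr":[0,0,0],"jaw":85},{"slide":[-2,0.3,125],"dr":[0,0,0],"jaw":60},{"slide":[-2,0.3,125],"dr":[0,0,0],"jaw":30},{"slide":[-2,0.3,125],"dr":[0,0,0],"jaw":30}])

```text
clock: 17.8
position: [455.8, -306.3, 8.9]
ee_rot: [0.947, -0.321, 0.001, 0.0]
contact_force: [-0.5, 2.3, 3.8]
gripper_width: 36.8
grasp_force: 59.5
```

step_arm(motion=[{"slide":[0,0,0],"dr":[0,0,0],"jaw":30},{"slide":[0,0,0],"dr":[0,0,0],"jaw":30},{"slide":[0,0,0],"dr":[0,0,0],"jaw":30},{"slide":[0,0,-50],"dr":[0,0,0],"jaw":30},{"slide":[0,0,-110],"dr":[0,0,0],"jaw":30},{"slide":[0,0,-170],"dr":[0,0,0],"jaw":30},{"slide":[0,0,-240],"dr":[0,0,0],"jaw":30},{"slide":[0,0,-240],"dr":[0,0,0],"jaw":30}])

```text
clock: 18.8
position: [457.0, -307.1, 253.2]
ee_rot: [0.947, -0.321, 0.006, 0.0]
contact_force: [1.2, -0.5, -2.5]
gripper_width: 36.8
grasp_force: 60.8
```

```bash
python3 - <<'E'
from h import *
im=optics.get_image("wrist")
m=roi(masks(im)["orange"],200,120,360,280);ys,xs=np.nonzero(m);print("top row",ys.min(),"cols@240",xs[ys==240].min(),xs[ys==240].max())
a=cv2.imread("pics/w7.png");m=roi(masks(a)["orange"],200,120,360,280);ys,xs=np.nonzero(m);print("o1 ref",ys.min(),xs[ys==240].min(),xs[ys==240].max())
go(644,-96.8,248,-2.4)
im=optics.get_image("top");print("tray",rect(roi(masks(im)["yellow"],255,140,345,200),"top",130))
E
```

```text
top row 176 cols@240 232 326
o1 ref 175 232 325
pos [ 455.9 -306.4  250.9] yaw -37.5 -> slide [  21.5 -280.7    3.7] dr [-0.   -0.05 -4.39]
tray (array([652.3, -40.3]), array([118.7, 186.6]), 88.5)
```

step_arm(motion=[{"slide":[4,-50,0],"dr":[0,0,-0.9],"jaw":30},{"slide":[8,-105,0],"dr":[0,0,-1.9],"jaw":30},{"slide":[12,-160,0],"dr":[0,0,-2.9],"jaw":30},{"slide":[16,-215,0],"dr":[0,0,-3.9],"jaw":30},{"slide":[20,-260,0],"dr":[0,0,-4.4],"jaw":30},{"slide":[21.5,-280.5,0],"dr":[0,0,-4.4],"jaw":30},{"slide":[21.5,-280.5,0],"dr":[0,0,-4.4],"jaw":30},{"slide":[21.5,-280.5,0],"dr":[0,0,-4.4],"jaw":30}])

```text
clock: 19.9
position: [641.7, -97.4, 246.3]
ee_rot: [1.0, -0.021, -0.001, 0.0]
contact_force: [-0.3, -1.0, -1.6]
gripper_width: 36.8
grasp_force: 60.9
```

```bash
python3 - <<'E'
from h import *
go(644,-96.8,134,-2.4)
E
```

```text
pos [641.7 -97.4 246.3] yaw -2.4 -> slide [  2.5  -0.7 112.3] dr [0.   0.02 0.  ]
```

step_arm(motion=[{"slide":[2,-0.5,40],"dr":[0,0,0],"jaw":30},{"slide":[2,-0.5,70],"dr":[0,0,0],"jaw":30},{"slide":[2,-0.5,90],"dr":[0,0,0],"jaw":30},{"slide":[2,-0.5,100],"dr":[0,0,0],"jaw":30},{"slide":[2,-0.5,106],"dr":[0,0,0],"jaw":30},{"slide":[2,-0.5,110],"dr":[0,0,0],"jaw":30},{"slide":[2,-0.5,113],"dr":[0,0,0],"jaw":30},{"slide":[2,-0.5,113],"dr":[0,0,0],"jaw":30}])

```text
clock: 20.9
position: [644.9, -96.2, 134.6]
ee_rot: [1.0, -0.02, 0.0, -0.0]
contact_force: [0.1, 0.0, -1.1]
gripper_width: 36.8
grasp_force: 60.9
```

step_arm(motion=[{"slide":[0,0,1],"dr":[0,0,0],"jaw":62},{"slide":[0,0,1],"dr":[0,0,0],"jaw":62},{"slide":[0,0,1],"dr":[0,0,0],"jaw":62},{"slide":[0,0,-20],"dr":[0,0,0],"jaw":66},{"slide":[0,0,-50],"dr":[0,0,0],"jaw":75},{"slide":[0,0,-90],"dr":[0,0,0],"jaw":85},{"slide":[0,0,-110],"dr":[0,0,0],"jaw":85},{"slide":[0,0,-110],"dr":[0,0,0],"jaw":85}])

```text
clock: 21.9
position: [645.8, -96.2, 246.7]
ee_rot: [1.0, -0.02, 0.002, -0.0]
contact_force: [-0.0, -0.1, -1.1]
gripper_width: 85.2
grasp_force: 0.0
```

step_arm(motion=[{"slide":[0,0,-20],"jaw":85,"dr":[0,0,0]},{"slide":[0,0,-40],"jaw":85,"dr":[0,0,0]},{"slide":[0,0,-40],"jaw":85,"dr":[0,0,0]},{"slide":[0,0,-40],"jaw":85,"dr":[0,0,0]},{"slide":[0,0,-40],"jaw":85,"dr":[0,0,0]},{"slide":[0,0,-40],"jaw":85,"dr":[0,0,0]},{"slide":[0,0,-40],"jaw":85,"dr":[0,0,0]},{"slide":[0,0,-40],"jaw":85,"dr":[0,0,0]}])

```text
clock: 22.9
position: [644.9, -96.2, 284.4]
ee_rot: [1.0, -0.02, -0.0, 0.0]
contact_force: [0.1, -0.6, -0.7]
gripper_width: 85.2
grasp_force: 0.0
```

step_arm(motion=[{"slide":[0,0,0],"jaw":85,"dr":[0,0,0]},{"slide":[0,0,0],"jaw":85,"dr":[0,0,0]},{"slide":[0,0,0],"jaw":85,"dr":[0,0,0]},{"slide":[0,0,0],"jaw":85,"dr":[0,0,0]},{"slide":[0,0,0],"jaw":85,"dr":[0,0,0]},{"slide":[0,0,0],"jaw":85,"dr":[0,0,0]},{"slide":[0,0,0],"jaw":85,"dr":[0,0,0]},{"slide":[0,0,0],"jaw":85,"dr":[0,0,0]}])

```text
clock: 23.9
position: [644.9, -96.2, 284.4]
ee_rot: [1.0, -0.02, 0.0, -0.0]
contact_force: [0.2, 0.9, -0.1]
gripper_width: 84.9
grasp_force: 0.0
```

step_arm(motion=[{"slide":[0,0,0],"jaw":85,"dr":[0,0,0]},{"slide":[0,0,0],"jaw":85,"dr":[0,0,0]},{"slide":[0,0,0],"jaw":85,"dr":[0,0,0]},{"slide":[0,0,0],"jaw":85,"dr":[0,0,0]},{"slide":[0,0,0],"jaw":85,"dr":[0,0,0]},{"slide":[0,0,0],"jaw":85,"dr":[0,0,0]},{"slide":[0,0,0],"jaw":85,"dr":[0,0,0]},{"slide":[0,0,0],"jaw":85,"dr":[0,0,0]}])

```text
clock: 24.9
position: [644.9, -96.2, 284.4]
ee_rot: [1.0, -0.02, -0.0, 0.0]
contact_force: [-0.6, 0.3, -0.1]
gripper_width: 84.9
grasp_force: 0.0
```

```bash
python3 - <<'E'
from h import *
im=optics.get_image("scene")[140:320,120:360];cv2.imwrite("pics/s9.png",cv2.resize(im,None,fx=3,fy=3))
print(arm.read_state()["clock"])
E
```

```text
24.95
```

View pics/s9.png

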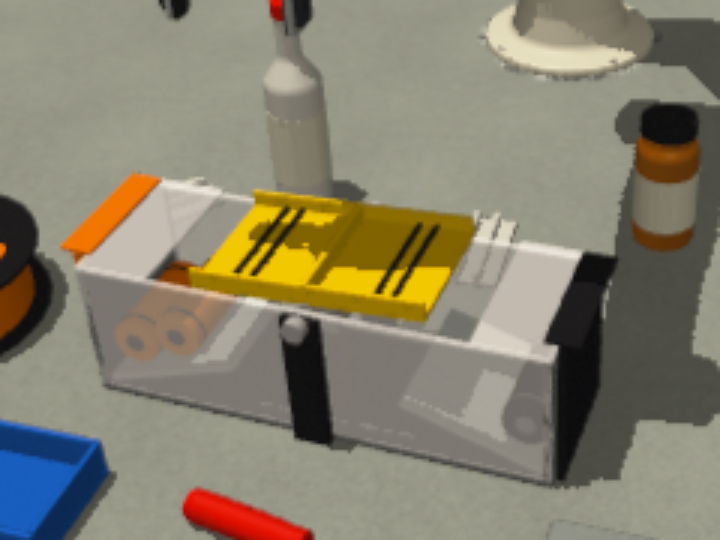

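Both orange rollers lie in the orange bay at (140,335) and (183,330), and the tray is nearly level. I'll wait a little longer before checking the tilt.

step_arm(motion=[{"slide":[0,0,0],"jaw":85,"dr":[0,0,0]},{"slide":[0,0,0],"jaw":85,"dr":[0,0,0]},{"slide":[0,0,0],"jaw":85,"dr":[0,0,0]},{"slide":[0,0,0],"jaw":85,"dr":[0,0,0]},{"slide":[0,0,0],"jaw":85,"dr":[0,0,0]},{"slide":[0,0,0],"jaw":85,"dr":[0,0,0]},{"slide":[0,0,0],"jaw":85,"dr":[0,0,0]},{"slide":[0,0,0],"jaw":85,"dr":[0,0,0]}])

```text
clock: 25.95
position: [644.9, -96.2, 284.4]
ee_rot: [1.0, -0.02, 0.0, 0.0]
contact_force: [0.2, -0.4, 0.9]
gripper_width: 85.3
grasp_force: 0.0
```

step_arm(motion=[{"slide":[0,0,0],"jaw":85,"dr":[0,0,0]},{"slide":[0,0,0],"jaw":85,"dr":[0,0,0]},{"slide":[0,0,0],"jaw":85,"dr":[0,0,0]},{"slide":[0,0,0],"jaw":85,"dr":[0,0,0]},{"slide":[0,0,0],"jaw":85,"dr":[0,0,0]},{"slide":[0,0,0],"jaw":85,"dr":[0,0,0]},{"slide":[0,0,0],"jaw":85,"dr":[0,0,0]},{"slide":[0,0,0],"jaw":85,"dr":[0,0,0]}])

```text
clock: 26.95
position: [644.9, -96.2, 284.4]
ee_rot: [1.0, -0.02, 0.0, 0.0]
contact_force: [-0.8, -0.6, 0.5]
gripper_width: 85.0
grasp_force: 0.0
```

```bash
python3 - <<'E'
from h import *
for im in(cv2.imread("pics/scene0.png"),optics.get_image("scene")):
    m=roi(masks(im)["yellow"],170,190,290,260);c=max(cv2.findContours(m,0,2)[0],key=cv2.contourArea)[:,0]
    print(c[c[:,0].argmin()],c[c[:,0].argmax()],c[c[:,1].argmin()],c[c[:,1].argmax()])
E
```

```text
[183 227] [278 217] [205 201] [257 249]
[183 228] [277 219] [205 203] [256 247]
```

step_arm(motion=[{"slide":[0,0,0],"jaw":85,"dr":[0,0,0]},{"slide":[0,0,0],"jaw":85,"dr":[0,0,0]},{"slide":[0,0,0],"jaw":85,"dr":[0,0,0]},{"slide":[0,0,0],"jaw":85,"dr":[0,0,0]},{"slide":[0,0,0],"jaw":85,"dr":[0,0,0]},{"slide":[0,0,0],"jaw":85,"dr":[0,0,0]},{"slide":[0,0,0],"jaw":85,"dr":[0,0,0]},{"slide":[0,0,0],"jaw":85,"dr":[0,0,0]}])

```text
clock: 28.0
position: [644.9, -96.2, 284.4]
ee_rot: [1.0, -0.02, 0.0, -0.0]
contact_force: [0.1, 0.1, -0.1]
gripper_width: 85.2
grasp_force: 0.0
```

step_arm(motion=[{"slide":[0,0,0],"jaw":85,"dr":[0,0,0]},{"slide":[0,0,0],"jaw":85,"dr":[0,0,0]},{"slide":[0,0,0],"jaw":85,"dr":[0,0,0]},{"slide":[0,0,0],"jaw":85,"dr":[0,0,0]},{"slide":[0,0,0],"jaw":85,"dr":[0,0,0]},{"slide":[0,0,0],"jaw":85,"dr":[0,0,0]},{"slide":[0,0,0],"jaw":85,"dr":[0,0,0]},{"slide":[0,0,0],"jaw":85,"dr":[0,0,0]}])

```text
clock: 29.0
position: [644.9, -96.2, 284.4]
ee_rot: [1.0, -0.02, -0.0, -0.0]
contact_force: [0.1, -0.3, 0.0]
gripper_width: 84.7
grasp_force: 0.0
```

```bash
python3 - <<'E'
from h import *
im=optics.get_image("scene")
m=roi(masks(im)["yellow"],170,190,290,260);c=max(cv2.findContours(m,0,2)[0],key=cv2.contourArea)[:,0]
print(c[c[:,0].argmin()],c[c[:,0].argmax()],c[c[:,1].argmin()],c[c[:,1].argmax()])
print(arm.job_done())
E
```

```text
[183 228] [277 219] [205 203] [255 247]
the job is handed in; nothing more can be done
None
```

The job is handed in at about 29 s, with no verdict returned: the last pictures show the black roller in the black-sign bay, both orange rollers in the orange-sign bay and the tray settled within an estimated 0.05 rad of level.

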